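Lock out the swing arm of a tasting-stall cup stand

ROBOT

A 7-joint arm with a two-finger parallel gripper is mounted at the origin on the work surface. World frame = base frame: x ahead of the robot, y to its left, z up, the work surface at z = 0. Lengths are in m, angles in rad, forces in N, time in s.
With the tool pointing down it reaches from about 0.425 to 0.875 m from the base axis. Payload 4.7 kg.
Tool frame: the origin (TCP) lies on the centre line of the jaws, within the pads' length; the fingertips stand 14 mm ahead of it and the grasp point (between the pads) lies 5 mm behind it; z points along the fingers, y is the direction in which the jaws open and shut (so a half turn about z gives the same grasp; the last joint's range is limited). The gripper opens to 87 mm and grips with 3 to 60 N. Pads are 19 mm wide; open, the fingers measure 117 mm over their backs; the gripper's body (75 mm by 190 mm) begins 51 mm behind the grasp point.
Start: joints at [-1.254, 0.321, -0.07, 1.45, 0.023, 1.371, -0.057], TCP at [0.194, 0.62, 0.237] pointing down, gripper open.
Joint ranges: [-2.86, 2.86], [-0.3, 2.09], [-1.38, 1.24], [0.06, 2.45], [-1.56, 4.7], [0.09, 2.05], [-2.69, 2.69]. Speed limits (rad/s): [2.57, 2.57, 3.14, 3.14, 3.14, 3.14, 3.14].

INTERFACE

Orientations are given as a rotation vector (axis times angle).
In Python, from bench import ctrl, optics, models gives the robot as it stands. The module is installed in compiled form; this text tells all that it offers.
- The arm moves only by the tool arm_command, never from a script. Its argument "motion" is a list of rows, each a list of 3 entries, a list of its own where there are three numbers: the shift along the tool's x, y, z in mm, then the turn, a rotation vector about the tool's x, y, z in degrees, then the closure, from 0 (fully open) to 1 (shut). In form: [[[x, y, z], [ax, ay, az], claw], ...]. A call has 1 to 8 rows; each row shifts and turns the commanded pose from where the row before left it, along the tool's axes as they then stand; what a row does not reach is not made up. A row lasts 1/12 s, in which the tool goes at most 41.7 mm and 7.16 degrees, less where a joint would pass 70% of its speed; a pose out of reach is approached as far as the arm can. A call with a gripper value outside its range is refused whole. The fingers move at their own pace and stop on an object; "force" is the grip in N (left out, the last holds). Time passes only in rows, so rows that do not move let the fingers close. It gives the time, the measured TCP pose, the force and the opening at its end, in the units of the state.
- ctrl.get_state(): the state, without advancing time (a new reading comes with each control period).
- optics.get_image(name): name is "side" or "top" or "wrist"; returns (picture, depth): 400x640x3 uint8, blue, green, red; 400x640 float32, m along the optical axis (not along the pixel's ray), 0 where there is no reading.
- optics.camera_model(name): a dict with "fovy" (degrees; the focal length in pixels is half the picture's height over the tangent of half this angle, whatever the lens; pixels are square), "cx", "cy" (the principal point, pixels), "rvec" (rotation vector, rad) and "tvec" (3), from world to camera coordinates, as OpenCV has them; the wrist camera has in their place "mount" (4x4, takes a point from camera to tool coordinates, whose origin is the TCP and whose axes are the flange's). Camera axes: x right, y down, z forward; pixel columns grow to the right and rows downward; lengths in m; the calibration is good to about 2 mm. A picture is of the moment at which its call begins: read the wrist's pose just before it. camera_model takes no time and is no camera call.
- ctrl.close_job(): hands the job in, once; it reports no verdict.
Trained networks look in the newest picture that a camera, given by its name, has taken for a name from the list of things; names that differ only in an ending like _2 or _b are one class to them, and where a whole thing is asked for, a point or a joint stands for the part that bears it (a point fixed in the world has none). Each returns a list of dicts, best first, with "conf" (0 to 1); they miss things now and then, are a little off and sometimes report something else, mostly with a low value. They report only what shows in the picture. A call takes as long as a camera call.
- models.search_frame(camera, target): "location" ([x, y, z] in m, in the coordinates of the camera as it stood for that picture, good to about 4 mm: the middle of the surface that is visible of it).
- models.silhouettes(camera, target): "pixels" (400x640 bool, what is visible of it).
The state is a dict: "time": time; "joint_positions": joint angles; "qd": joint speeds; "joint_torque": joint torques, N m; "position": TCP position; "tool_rot": TCP orientation; "ft_force": force on the tool from outside, world axes, zero at the start; "torque": the same for the moment, N m; "grip_width": opening from 0.0 (shut) to 1.0 (fully open).
Only numpy, scipy, OpenCV 4.12 (cv2) and the standard library are available. Lean on these libraries where they do the work, as an engineer would, in place of code of your own. Each camera call takes 0.05 s, during which the arm holds its last target.

TASK

Set up the cup stand for serving: pull the quick-release pin straight up and all the way out, so that the spring swings the stand's ring arm out to its stop, where the arm's hole comes to lie over another hole of the base. Then push the same pin down through the arm's hole into the base until it snaps fully home, and let go.

Things in the scene. Friction and masses are not known exactly. Their poses are not given: they have to be found in the camera images.
- pin_mid (a point): Grip centre of the thick upright steel ball-lock pin (a thin ring pin is clutter). z up. Grip 26 mm across; lip 33 mm, its top 24 mm above this point; flange 39 mm, its underside 30 mm below, rests on the arm hole's rim when home. Shank 16 mm across, 54 mm long, last 10 mm taper; tip 84 mm below this point. Two sprung balls near the tip: 8 to 15 N pull it out, less pushes it in. 0.15 kg.
- swing_hole (a point): Centre of the mouth of the flared hole in the swing arm, at the rim's top, 60 mm above the table; it moves with the arm. The mouth is 33 mm across and narrows over 8 mm to 20 mm. At the start the pin stands in it, flange on the rim.
- lock_hole (a point): Fixed point 60 mm above the table where the arm hole's centre arrives at the stop, 103 mm from the pin's start. Below it the base plate (top 40 mm above the table, 16 mm thick, hollow beneath) has a flared hole, 26 mm narrowing to 19 mm. The base has three such holes in an arc, 90 mm from the pivot: the pin's first one, an unused middle one and this one.
- swing_arm (a joint): Arm angle about its upright pivot, rad: 0 folded (start, within 0.06), 1.222 at the stop, counter-clockwise from above. A light spring (1 to 3 N at the hole) turns it to the stop within 3 s once the pin's tip is clear of the arm. Flat bar 46 mm wide, top 52 mm above the table, pivot nut top 64 mm; a cup ring at its end reaches 221 mm from the pivot.

How it is judged:
By the outcome, as a careful person would: the job done as asked, in the order asked, and still so for the second after the job is handed in, with the robot touching nothing.
It also fails if it takes over 38 s, if anything falls off the work surface, if the arm or the gripper's body presses on something with over 40 N, if the wrist force passes 120 N, or if a joint passes its speed limit or range.

## Working session

There is one attempt and no reset: what is moved stays moved. The work goes in short steps, Python scripts to look and compute and a tool call to move; the robot and the scene stay as the last step left them, time stands still between calls to the robot, and variables do not carry over. Pictures are saved under pics/ and viewed, and the job is handed in when it is done.

Besides the shell and the picture viewer there is one more tool, called after "Emit:" by a JSON object that holds its "fn" and its "kwargs". arm_command: Moves the arm, as the interface text tells. Its arguments: {"type":"object","properties":{"motion":{"type":"array","items":{"type":"array"}},"force":{"type":"number"}},"required":["motion"]}

```bash
mkdir -p pics
cat > h.py <<'E'
import numpy as np, cv2
from scipy.spatial.transform import Rotation as R
from bench import ctrl, optics, models
def cam(name, st=None):
    m=optics.camera_model(name); f=200/np.tan(np.radians(m['fovy'])/2)
    if 'mount' in m:
        T=np.eye(4);T[:3,:3]=R.from_rotvec(st['tool_rot']).as_matrix();T[:3,3]=st['position'];T=T@np.array(m['mount'])
    else:
        W=np.eye(4);W[:3,:3]=R.from_rotvec(np.ravel(m['rvec'])).as_matrix();W[:3,3]=np.ravel(m['tvec']);T=np.linalg.inv(W)
    return T,f,m['cx'],m['cy'],m
def w(T,p): return T[:3,:3]@np.asarray(p)+T[:3,3]
def unproj(c,u,v,d):
    T,f,cx,cy,_=c
    return w(T,[(u-cx)/f*d,(v-cy)/f*d,d])
def proj(c,P):
    T,f,cx,cy,_=c; p=T[:3,:3].T@(np.asarray(P)-T[:3,3]); return f*p[0]/p[2]+cx,f*p[1]/p[2]+cy,p[2]
def cloud(c,dep,mask):
    T,f,cx,cy,_=c; v,u=np.nonzero(mask&(dep>0)); d=dep[v,u]
    return (T[:3,:3]@np.vstack([(u-cx)/f*d,(v-cy)/f*d,d])).T+T[:3,3]
E
python3 - <<'E'
from h import *
np.set_printoptions(precision=4,suppress=True)
st=ctrl.get_state();print(st)
for n in ['side','top','wrist']:
    st=ctrl.get_state()
    im,dep=optics.get_image(n);cv2.imwrite(f'pics/{n}0.png',im);np.save(f'{n}0.npy',dep)
    c=cam(n,st);print(n,c[4],c[1])
    for t in ['pin_mid','swing_hole','swing_arm']:
        r=models.search_frame(n,t)
        print(t,[(round(x['conf'],2),w(c[0],x['location'])) for x in r[:4]])
print(ctrl.get_state()['time'])
E
```

```text
{'time': 0.0, 'joint_positions': array([-1.2539,  0.3218, -0.0701,  1.4517,  0.0226,  1.3708, -0.0569]), 'qd': array([ 0.0007, -0.0008,  0.0003,  0.0017, -0.0013, -0.0009, -0.0007]), 'joint_torque': array([  0.0004, -49.1277,  -0.4038, -31.2529,  -0.064 ,   0.0436,
         0.0002]), 'position': array([0.1937, 0.6199, 0.2354]), 'tool_rot': array([-0.4737, -3.1055,  0.003 ]), 'ft_force': array([ 0.6832, -0.8696,  0.6393]), 'torque': array([-0.0162,  0.0126, -0.006 ]), 'grip_width': 0.9955654244682087}
side {'fovy': 54.30080098295228, 'cx': 323.2110961968568, 'cy': 204.37781172910368, 'rvec': array([ 0.5445, -2.7143,  1.1322]), 'tvec': array([0.5309, 0.1894, 0.601 ])} 389.9879505181904
pin_mid [(0.93, array([ 0.5014, -0.0677,  0.0935])), (0.71, array([ 0.4721, -0.0033,  0.0391]))]
swing_hole [(0.97, array([ 0.4793, -0.0497,  0.0578]))]
swing_arm [(0.69, array([ 0.4814, -0.0465,  0.0515]))]
top {'fovy': 56.55861064634805, 'cx': 321.10578224328736, 'cy': 199.15283620901982, 'rvec': array([ 2.2178, -2.1992,  0.0987]), 'tvec': array([0.0076, 0.5543, 0.7421])} 371.76192577363247
pin_mid [(0.73, array([ 0.5085, -0.0756,  0.1119]))]
swing_hole [(0.91, array([ 0.4877, -0.0612,  0.0577]))]
swing_arm [(0.61, array([ 0.4906, -0.0626,  0.048 ]))]
wrist {'fovy': 63.86562108431914, 'cx': 318.6003749788603, 'cy': 198.9487598977654, 'mount': array([[ 0.0007, -0.9628, -0.2701,  0.0735],
       [ 1.    ,  0.0011, -0.0013,  0.0003],
       [ 0.0016, -0.2701,  0.9628, -0.1484],
       [ 0.    ,  0.    ,  0.    ,  1.    ]])} 320.9036738394823
pin_mid []
swing_hole []
swing_arm []
0.6
```

View pics/top0.png

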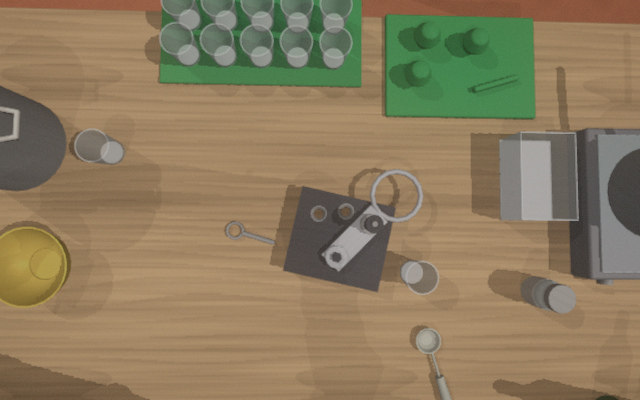

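View pics/side0.png

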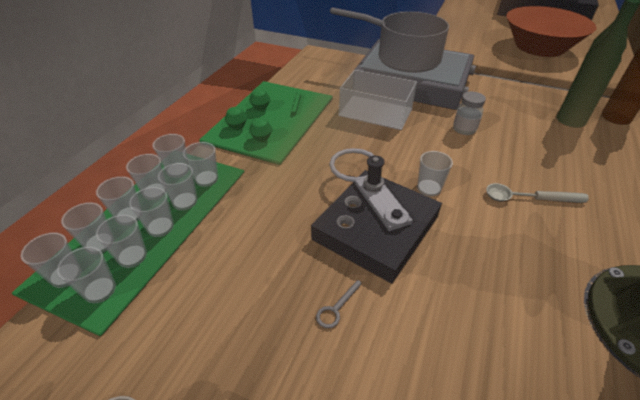

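The top view shows the base at about (340,240), the pin at (374,222), the pivot at (336,257), and free holes at (345,212) and (318,213). Next I'll measure them precisely.

Run:
```python
from h import *
np.set_printoptions(precision=4,suppress=True)
for n in ['top','side']:
    st=ctrl.get_state(); im,dep=optics.get_image(n); c=cam(n)
    for t in ['pin_mid','swing_arm']:
        for r in models.silhouettes(n,t)[:2]:
            m=r['pixels']; P=cloud(c,dep,m); v,u=np.nonzero(m)
            print(n,t,round(r['conf'],2),m.sum(),u.mean(),v.mean(),P.min(0),P.max(0),np.median(P,0))
            if t=='pin_mid':
                for lo,hi in [(.08,.105),(.105,.12),(.06,.08)]:
                    q=P[(P[:,2]>lo)&(P[:,2]<hi)]
                    if len(q): print('  z',lo,hi,len(q),q.mean(0),q.min(0),q.max(0))
    print('table z', n, [unproj(c,u,v,dep[v,u]) for u,v in ([(200,300),(450,150)] if n=='top' else [(280,280),(250,330)])])
    x0,y0=(270,170) if n=='top' else (300,140)
    W,H=140,130
    cr=cv2.resize(im[y0:y0+H,x0:x0+W],None,fx=5,fy=4.6,interpolation=cv2.INTER_CUBIC) if 0 else cv2.resize(im[y0:y0+120,x0:x0+150],None,fx=5,fy=5,interpolation=cv2.INTER_CUBIC)
    cv2.imwrite(f'pics/{n}crop.png',cv2.convertScaleAbs(cr,alpha=1.8))
    np.save(n+'1.npy',dep);cv2.imwrite(f'pics/{n}1.png',im)
```

```text
top pin_mid 0.65 366 371.551912568306 224.39344262295083 [ 0.4858 -0.0948  0.0532] [ 0.522  -0.0622  0.1206] [ 0.5047 -0.0756  0.1144]
  z 0.08 0.105 2 [ 0.504  -0.0677  0.0815] [ 0.5031 -0.0677  0.081 ] [ 0.5049 -0.0676  0.0821]
  z 0.105 0.12 250 [ 0.5051 -0.079   0.1152] [ 0.4894 -0.0948  0.112 ] [ 0.5213 -0.0643  0.1196]
  z 0.06 0.08 105 [ 0.5028 -0.0706  0.0665] [ 0.4858 -0.0848  0.0611] [ 0.522  -0.0622  0.0799]
top pin_mid 0.18 2024 365.40316205533594 226.59683794466403 [ 0.4126 -0.185   0.0002] [0.6131 0.009  0.0672] [ 0.4853 -0.0604  0.0528]
  z 0.06 0.08 132 [ 0.4446 -0.0205  0.0631] [ 0.4228 -0.0756  0.06  ] [0.5219 0.0018 0.0672]
top swing_arm 0.63 2270 367.23215859030836 223.68722466960352 [ 0.4126 -0.2025 -0.0022] [0.6223 0.0108 0.1166] [ 0.4947 -0.0643  0.0525]
table z top [array([ 0.348 ,  0.2559, -0.0003]), array([ 0.6618, -0.2606,  0.0007])]
side pin_mid 0.61 553 374.48282097649184 172.07956600361663 [ 0.4848 -0.2434 -0.0012] [ 0.5512 -0.0607  0.1194] [ 0.5028 -0.0707  0.0913]
  z 0.08 0.105 144 [ 0.5022 -0.0701  0.0926] [ 0.4914 -0.0825  0.0803] [ 0.517  -0.0653  0.1047]
  z 0.105 0.12 196 [ 0.5043 -0.0759  0.1137] [ 0.489  -0.0955  0.1052] [ 0.5211 -0.0622  0.1194]
  z 0.06 0.08 192 [ 0.5022 -0.0713  0.0678] [ 0.4848 -0.0937  0.0609] [ 0.5231 -0.0607  0.0799]
side swing_arm 0.7 1551 376.86847195357836 196.55899419729207 [ 0.4137 -0.2328 -0.0001] [0.625  0.0122 0.065 ] [ 0.476  -0.0467  0.0514]
table z side [array([ 0.5912,  0.1527, -0.001 ]), array([ 0.5917,  0.252 , -0.0005])]
```

View pics/topcrop.png

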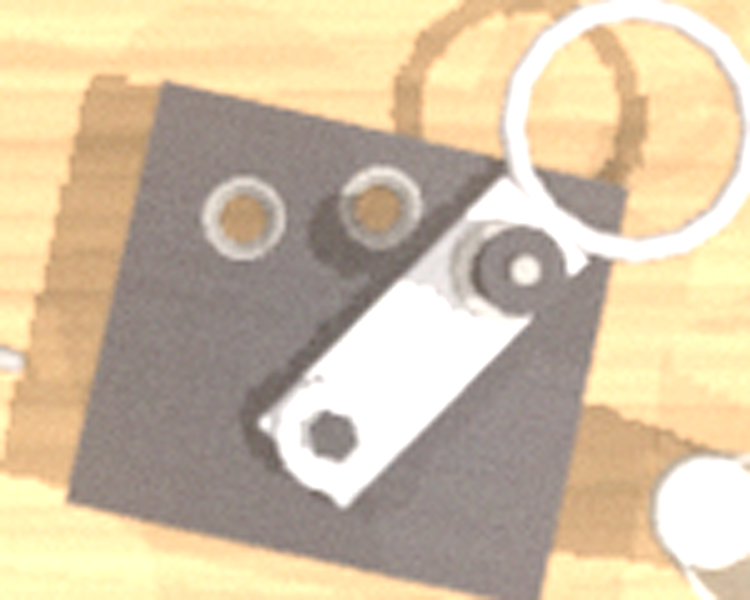

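View pics/sidecrop.png

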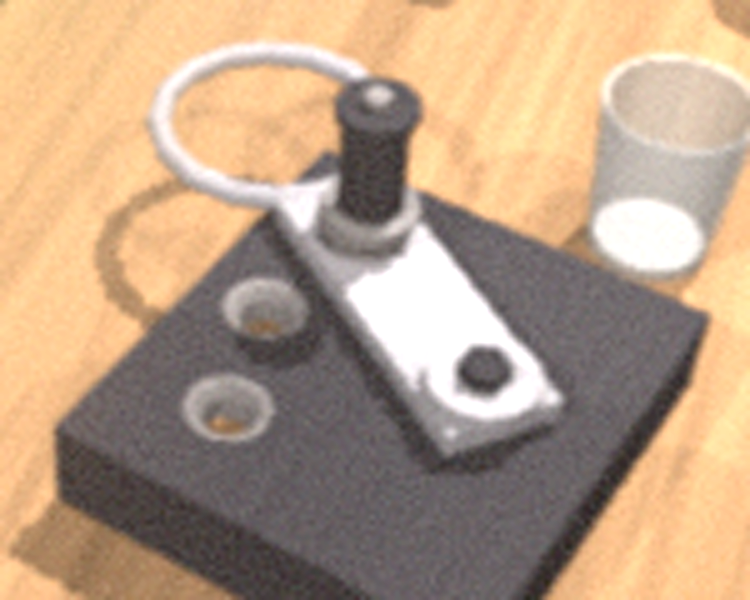

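The top crop shows the lock hole at crop (243,218), the middle hole at (381,209), and the nut at (329,434). In the side crop the lock hole is at (228,407) and the middle hole at (266,309).

Run:
```python
from h import *
np.set_printoptions(precision=4,suppress=True)
def ray(n,cu,cv_,z):
    c=cam(n); o=(270,170) if n=='top' else (300,140)
    u=(cu+.5)/5-.5+o[0]; v=(cv_+.5)/5-.5+o[1]
    C=c[0][:3,3]; d=unproj(c,u,v,1.)-C; return C+d*(z-C[2])/d[2]
L={}
for n,pts in {'top':{'lock':(243,218,.04),'mid':(381,209,.04),'nut':(329,434,.064),'lip':(520,271,.114)},'side':{'lock':(228,407,.04),'mid':(266,309,.04),'nut':(485,368,.064),'lip':(379,103,.114),'fl':(370,218,.066)}}.items():
    for k,a in pts.items():
        L[n,k]=ray(n,*a);print(n,k,L[n,k])
    g=lambda a,b:np.linalg.norm((L[n,a]-L[n,b])[:2])
    print('lip-lock',g('lip','lock'),'nut-lock',g('nut','lock'),'nut-lip',g('nut','lip'),'nut-mid',g('nut','mid'))
for n in ['top','side']: print(n,'cam',cam(n)[0][:3,3])
```

```text
top lock [0.5251 0.0185 0.04  ]
top mid [ 0.529  -0.0359  0.04  ]
top nut [ 0.4431 -0.0141  0.064 ]
top lip [ 0.5057 -0.0781  0.114 ]
lip-lock 0.09852151495621886 nut-lock 0.08817535106813788 nut-lip 0.08946658547042778 nut-mid 0.08863715544820819
side lock [0.5248 0.0179 0.04  ]
side mid [ 0.5292 -0.0352  0.04  ]
side nut [ 0.4412 -0.0132  0.064 ]
side lip [ 0.5055 -0.0795  0.114 ]
side fl [ 0.5018 -0.0713  0.066 ]
lip-lock 0.0993296220094654 nut-lock 0.0892624636450442 nut-lip 0.09239089295713868 nut-mid 0.09072100162326797
top cam [0.5113 0.0369 0.7715]
side cam [0.3772 0.4758 0.557 ]
```

```bash
cat >> h.py <<'E'
def totool(st,d): return R.from_rotvec(st['tool_rot']).inv().apply(d)*1000
E
python3 - <<'E'
from h import *
np.set_printoptions(precision=4,suppress=True)
st=ctrl.get_state();p=st['position'];print(st['time'],R.from_rotvec(st['tool_rot']).as_matrix())
a=np.array([.41,.36,.24]);b=np.array([.500,-.05,.24])
print(totool(st,a-p),totool(st,b-a))
c=cam('top');d=np.load('top1.npy')
for u,v in [(405,272),(420,277),(425,265),(405,265)]: print(unproj(c,u,v,d[v,u]))
E
```

```text
0.9 [[-0.9545  0.2981  0.0001]
 [ 0.2981  0.9545  0.0001]
 [-0.0001  0.0001 -1.    ]]
[-283.9786 -184.157    -3.3966] [-208.1397 -364.5241   -0.0293]
[ 0.4143 -0.1467  0.0641]
[ 0.3959 -0.1935  0.0039]
[ 0.4244 -0.1937  0.0369]
[ 0.4238 -0.1548  0.0333]
```

Emit:
{"fn": "arm_command", "kwargs": {"motion": [[[-32,-20,0],[0,0,0],0],[[-36,-24,0],[0,0,0],0],[[-36,-24,0],[0,0,0],0],[[-36,-24,0],[0,0,0],0],[[-36,-24,0],[0,0,0],0],[[-36,-24,0],[0,0,0],0],[[-36,-24,0],[0,0,0],0],[[-36,-20,0],[0,0,0],0]], "force": 40}}

```text
time: 1.57
position: [0.4048, 0.3656, 0.237]
tool_rot: [0.474, 3.105, 0.001]
ft_force: [1.2, 0.4, -0.4]
grip_width: 1.002
```

Emit:
{"fn": "arm_command", "kwargs": {"motion": [[[-20,-36,0],[0,0,0],0],[[-20,-36,0],[0,0,0],0],[[-20,-36,0],[0,0,0],0],[[-20,-36,0],[0,0,0],0],[[-20,-36,0],[0,0,0],0],[[-20,-36,0],[0,0,0],0],[[-20,-36,0],[0,0,0],0],[[-20,-36,0],[0,0,0],0]]}}

```text
time: 2.23
position: [0.4709, 0.043, 0.237]
tool_rot: [0.474, 3.105, 0.002]
ft_force: [0.4, -0.0, -0.2]
grip_width: 1.0
```

Emit:
{"fn": "arm_command", "kwargs": {"motion": [[[-20,-36,0],[0,0,0],0],[[-20,-30,0],[0,0,0],0],[[-8,-10,0],[0,0,0],0],[[0,0,0],[0,0,0],0]]}}

```text
time: 2.57
position: [0.4946, -0.0465, 0.237]
tool_rot: [0.485, 3.102, -0.001]
ft_force: [-0.3, 0.4, -0.3]
grip_width: 0.996
```

Run:
```python
from h import *
np.set_printoptions(precision=4,suppress=True)
st=ctrl.get_state();print(st['time'],st['position'],st['tool_rot'],st['ft_force'],st['joint_positions'])
im,dep=optics.get_image('wrist');c=cam('wrist',st);cv2.imwrite('pics/wr1.png',im);np.save('wr1.npy',dep)
np.save('wr1T.npy',c[0])
for t in ['pin_mid','swing_hole']:
    for r in models.search_frame('wrist',t)[:2]: print(t,r['conf'],w(c[0],r['location']))
for n,P in {'lock':[.525,.019,.04],'mid':[.529,-.036,.04],'nut':[.443,-.014,.064],'lip':[.5055,-.079,.114]}.items(): print(n,proj(c,P))
```

```text
2.5667 [ 0.4946 -0.0465  0.237 ] [ 0.4852  3.1023 -0.0014] [-0.3448  0.427  -0.2968] [-0.515  -0.026   0.55    1.8396  0.0151  1.3227  1.2916]
pin_mid 0.94 [ 0.5001 -0.0768  0.1164]
swing_hole 0.79 [ 0.472  -0.0427  0.0482]
lock (np.float64(383.77641758767265), np.float64(186.18469988144594), np.float64(0.35468543193264823))
mid (np.float64(337.1848364883449), np.float64(203.98362454492997), np.float64(0.36038383238823135))
nut (np.float64(334.5514552254821), np.float64(124.04703053951215), np.float64(0.3132213847340005))
lip (np.float64(287.9253259782088), np.float64(217.74790639045233), np.float64(0.28674966591865764))
```

```bash
python3 -c "
import cv2
im=cv2.imread('pics/wr1.png');cv2.imwrite('pics/wr1c.png',cv2.convertScaleAbs(cv2.resize(im[80:260,220:440],None,fx=3.5,fy=3.3,interpolation=2) if 0 else cv2.resize(im[80:260,220:440],None,fx=3,fy=3,interpolation=2),alpha=1.7))"
```

```text
(no output)
```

View pics/wr1c.png

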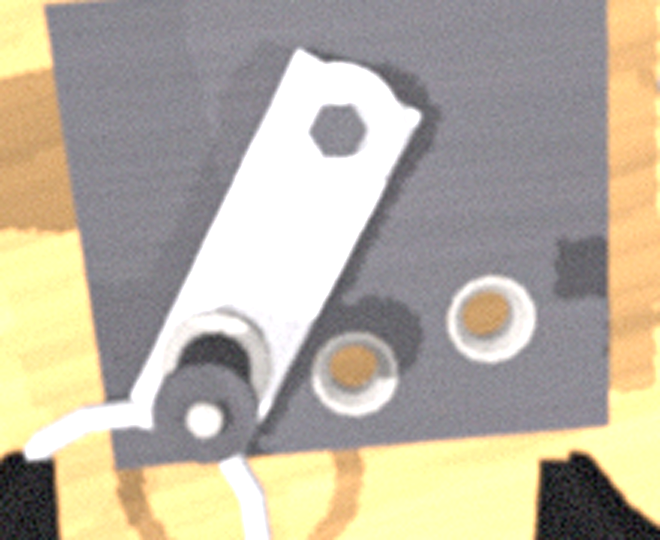

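The wrist crop shows the lip at (288,219), the lock hole at (383.5,186), the middle hole at (338,204.5), and the nut at (332.5,123). These agree with the projections to within about 2 px.

Run:
```python
from h import *
st=ctrl.get_state();print(totool(st,np.array([.5062,-.0795,.087])-st['position']))
```

```text
[-23.51071409 -33.67126522 149.42856072]
```

Emit:
{"fn": "arm_command", "kwargs": {"motion": [[[-12,-17,0],[0,0,0],0],[[-11.5,-16.5,0],[0,0,0],0],[[0,0,30],[0,0,0],0],[[0,0,30],[0,0,0],0],[[0,0,20],[0,0,0],0],[[0,0,0],[0,0,0],0]]}}

```text
time: 3.22
position: [0.5033, -0.0783, 0.1523]
tool_rot: [-0.467, -3.098, 0.001]
ft_force: [-0.5, 0.2, -0.3]
grip_width: 0.996
```

Run:
```python
from h import *
np.set_printoptions(precision=4,suppress=True)
st=ctrl.get_state();print(st['time'],st['position'],totool(st,np.array([.5062,-.0795,.087])-st['position']),R.from_rotvec(st['tool_rot']).as_matrix())
im,dep=optics.get_image('wrist');c=cam('wrist',st);cv2.imwrite('pics/wr2.png',cv2.convertScaleAbs(im,alpha=1.7))
print(proj(c,[.5062,-.0795,.114]),proj(c,[.5062,-.0795,.06]))
im,dep=optics.get_image('side');cv2.imwrite('pics/s2.png',cv2.convertScaleAbs(cv2.resize(im[60:240,260:480],None,fx=3,fy=3),alpha=1.7))
```

```text
3.2167 [ 0.5033 -0.0783  0.1523] [-3.7054 -0.1858 65.2374] [[-0.9555  0.295  -0.0083]
 [ 0.295   0.9555  0.0004]
 [ 0.008  -0.002  -1.    ]]
(np.float64(318.1498870390442), np.float64(236.92315882472911), np.float64(0.2005199180448432)) (np.float64(318.4903267418409), np.float64(211.09679355672407), np.float64(0.25262853042596844))
```

View pics/wr2.png

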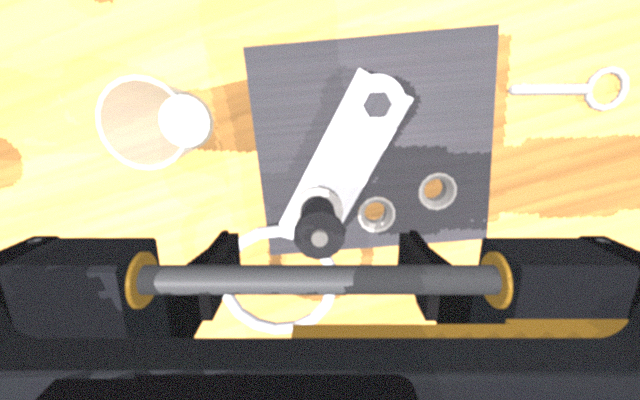

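View pics/s2.png

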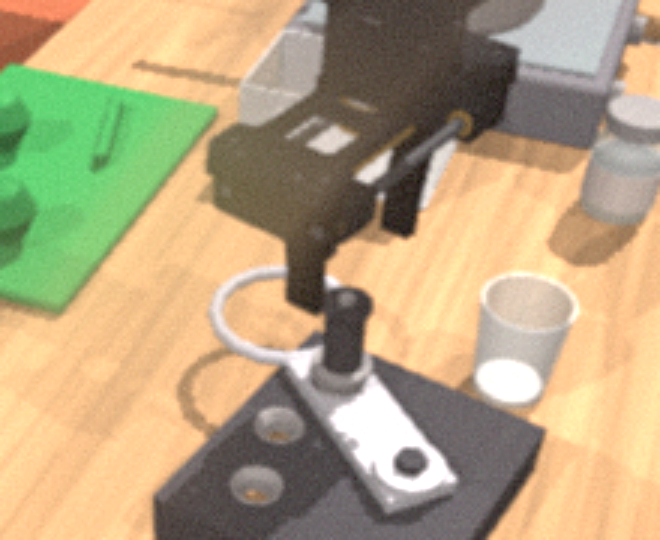

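The wrist view shows the lip centre at (320,238) against a prediction of (318,237). The pin is centred between the jaws, so I'll descend.

Emit:
{"fn": "arm_command", "kwargs": {"motion": [[[-3.5,0.5,15],[0,0,0],0],[[0,0,25],[0,0,0],0],[[0,0,18],[0,0,0],0],[[0,0,0],[0,0,0],0],[[0,0,0],[0,0,0],0]]}}

```text
time: 3.73
position: [0.5106, -0.0807, 0.0997]
tool_rot: [0.472, 3.105, 0.0]
ft_force: [0.2, 0.5, -0.1]
grip_width: 0.998
```

Run:
```python
from h import *
np.set_printoptions(precision=4,suppress=True)
st=ctrl.get_state();print(st['time'],st['position'],totool(st,np.array([.5062,-.0790,.087])-st['position']),R.from_rotvec(st['tool_rot']).as_matrix())
im,dep=optics.get_image('side');cv2.imwrite('pics/s3.png',cv2.convertScaleAbs(cv2.resize(im[100:240,290:450],None,fx=4,fy=4),alpha=1.7))
```

```text
3.7333 [ 0.5106 -0.0807  0.0997] [ 4.754   0.3455 12.6882] [[-0.9549  0.2971  0.0008]
 [ 0.2971  0.9549  0.0002]
 [-0.0007  0.0004 -1.    ]]
```

View pics/s3.png

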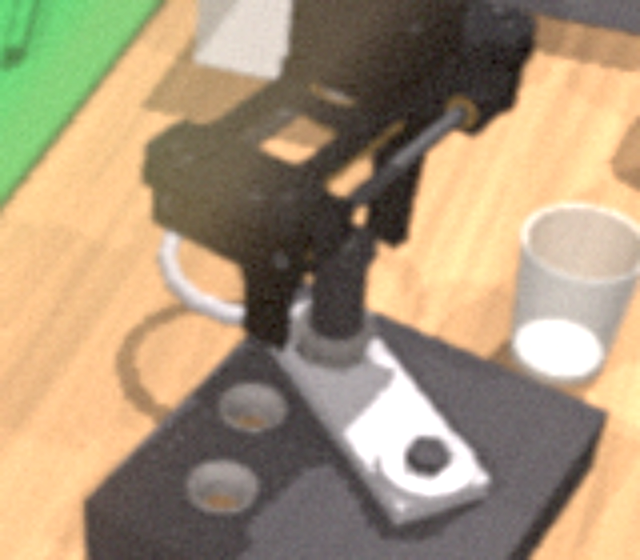

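Emit:
{"fn": "arm_command", "kwargs": {"motion": [[[4.7,0.3,5],[0,0,0],0],[[0,0,7.5],[0,0,0],0],[[0,0,0],[0,0,0],0],[[0,0,0],[0,0,0],0]]}}

```text
time: 4.12
position: [0.5054, -0.0796, 0.086]
tool_rot: [-0.474, -3.105, -0.0]
ft_force: [0.1, -0.3, 0.6]
grip_width: 0.999
```

Run:
```python
from h import *
np.set_printoptions(precision=4,suppress=True)
st=ctrl.get_state();print(st['time'],st['position'],totool(st,np.array([.5062,-.0790,.087])-st['position']),st['ft_force'])
im,dep=optics.get_image('side');cv2.imwrite('pics/s4.png',cv2.convertScaleAbs(cv2.resize(im[120:220,320:430],None,fx=5,fy=5),alpha=1.9))
```

```text
4.1167 [ 0.5054 -0.0796  0.086 ] [-0.6097  0.8189 -0.9686] [ 0.0505 -0.2726  0.5795]
```

View pics/s4.png

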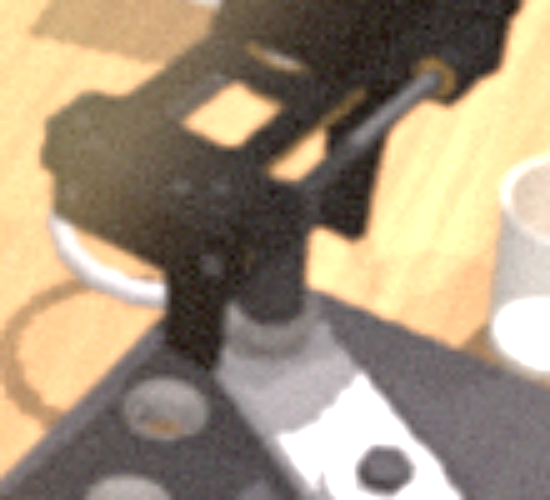

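The fingers stand on either side of the pin at grip height, so I'll close.

Emit:
{"fn": "arm_command", "kwargs": {"motion": [[[0,0.5,0],[0,0,0],0.4],[[0,0,0],[0,0,0],0.6],[[0,0,0],[0,0,0],0.8],[[0,0,0],[0,0,0],0.8],[[0,0,0],[0,0,0],0.8],[[0,0,0],[0,0,0],0.8]], "force": 40}}

```text
time: 4.67
position: [0.5058, -0.0793, 0.0861]
tool_rot: [0.474, 3.106, 0.0]
ft_force: [0.5, -0.4, 1.1]
grip_width: 0.629
```

Emit:
{"fn": "arm_command", "kwargs": {"motion": [[[0,0,0],[0,0,0],0.9],[[0,0,0],[0,0,0],0.9],[[0,0,0],[0,0,0],0.9],[[0,0,0],[0,0,0],0.9],[[0,0,0],[0,0,0],0.9],[[0,0,0],[0,0,0],0.9]], "force": 45}}

```text
time: 5.17
position: [0.5058, -0.079, 0.086]
tool_rot: [0.474, 3.106, 0.0]
ft_force: [-0.1, 0.2, -0.6]
grip_width: 0.358
```

Emit:
{"fn": "arm_command", "kwargs": {"motion": [[[0,0,0],[0,0,0],0.95],[[0,0,0],[0,0,0],0.95],[[0,0,0],[0,0,0],0.95],[[0,0,0],[0,0,0],0.95]], "force": 45}}

```text
time: 5.5
position: [0.5058, -0.079, 0.086]
tool_rot: [0.474, 3.106, 0.0]
ft_force: [0.3, 0.6, -1.0]
grip_width: 0.355
```

Run:
```python
from h import *
im,dep=optics.get_image('side');cv2.imwrite('pics/s5.png',cv2.convertScaleAbs(cv2.resize(im[120:220,320:430],None,fx=6,fy=6,interpolation=2),alpha=1.9))
im,dep=optics.get_image('wrist');cv2.imwrite('pics/w5.png',cv2.convertScaleAbs(im,alpha=2.2))
```

```text
(no output)
```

View pics/s5.png

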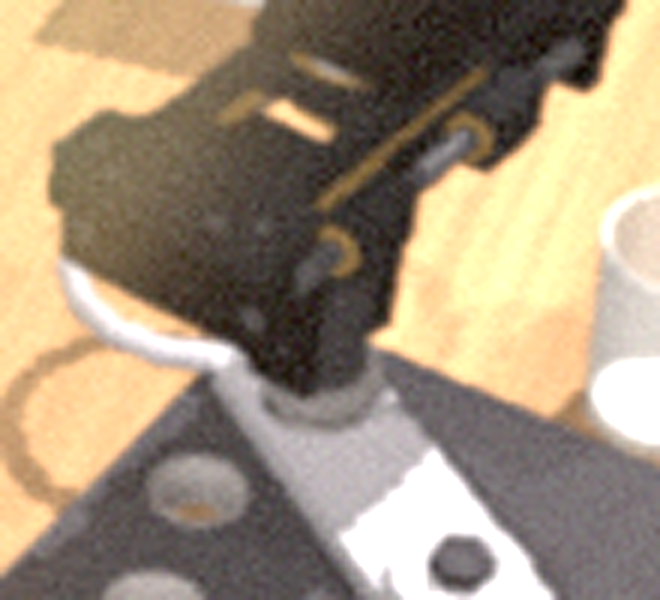

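View pics/w5.png

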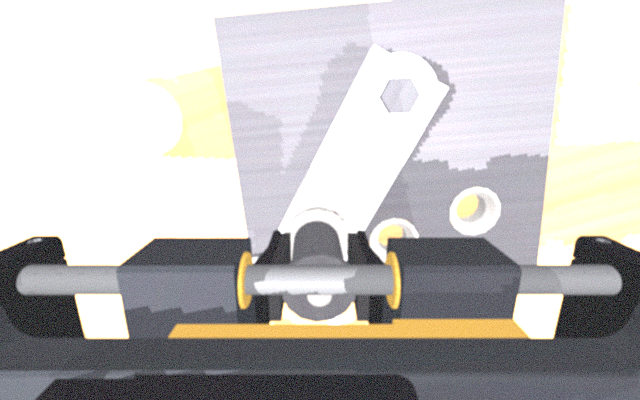

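Emit:
{"fn": "arm_command", "kwargs": {"motion": [[[0,0,0],[0,0,0],0.5],[[0,0,0],[0,0,0],0.5],[[0,0,1.5],[0,0,0],0.5],[[0,0,1.3],[0,0,0],0.5],[[0,0,0],[0,0,0],0.9],[[0,0,0],[0,0,0],0.9],[[0,0,0],[0,0,0],0.9],[[0,0,0],[0,0,0],0.9]], "force": 45}}

```text
time: 6.27
position: [0.5057, -0.0792, 0.0832]
tool_rot: [0.474, 3.106, 0.0]
ft_force: [-0.7, 0.7, 0.0]
grip_width: 0.354
```

Emit:
{"fn": "arm_command", "kwargs": {"motion": [[[0,0,0],[0,0,0],0.95],[[0,0,0],[0,0,0],0.95],[[0,0,0],[0,0,0],0.95]]}}

```text
time: 6.52
position: [0.5057, -0.0792, 0.0833]
tool_rot: [0.474, 3.106, 0.0]
ft_force: [0.2, 0.7, -0.6]
grip_width: 0.356
```

Emit:
{"fn": "arm_command", "kwargs": {"motion": [[[0,0,-2],[0,0,0],0.95],[[0,0,-3],[0,0,0],0.95],[[0,0,-4],[0,0,0],0.95],[[0,0,-5],[0,0,0],0.95]], "force": 50}}

```text
time: 6.85
position: [0.5047, -0.0792, 0.0967]
tool_rot: [-0.473, -3.104, 0.001]
ft_force: [0.8, -0.5, -5.2]
grip_width: 0.354
```

Run:
```python
from h import *
st=ctrl.get_state();print(st['time'],st['position'],st['ft_force'])
im,dep=optics.get_image('side');cv2.imwrite('pics/s6.png',cv2.convertScaleAbs(cv2.resize(im[120:220,320:430],None,fx=6,fy=6,interpolation=2),alpha=1.9))
```

```text
6.85 [ 0.50474373 -0.07922423  0.09674418] [ 0.76776498 -0.46985913 -5.17389881]
```

View pics/s6.png

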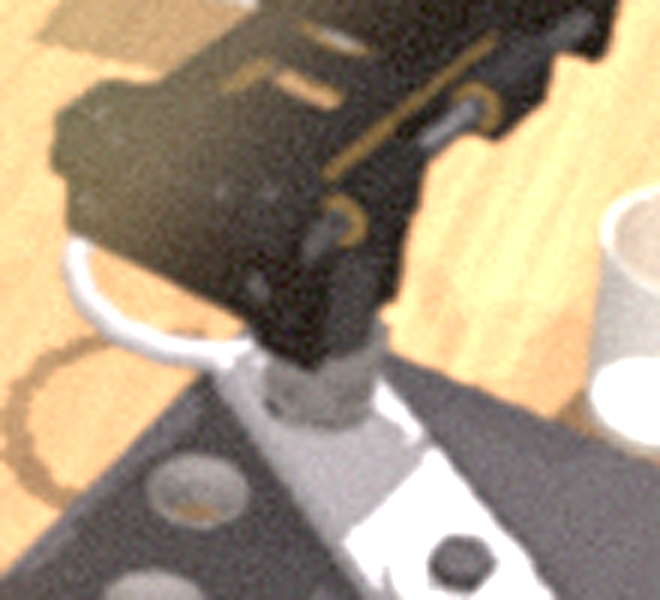

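The flange is off the rim, so the pin is coming out with the gripper. I'll keep pulling.

Emit:
{"fn": "arm_command", "kwargs": {"motion": [[[0,0,-8],[0,0,0],0.95],[[0,0,-10],[0,0,0],0.95],[[0,0,-12],[0,0,0],0.95],[[0,0,-14],[0,0,0],0.95],[[0,0,-14],[0,0,0],0.95],[[0,0,-12],[0,0,0],0.95],[[0,0,-6],[0,0,0],0.95],[[0,0,0],[0,0,0],0.95]]}}

```text
time: 7.57
position: [0.5072, -0.0796, 0.1757]
tool_rot: [0.473, 3.101, 0.002]
ft_force: [0.2, -0.5, -2.3]
grip_width: 0.357
```

Run:
```python
from h import *
st=ctrl.get_state();print(st['time'],st['position'],st['ft_force'])
im,dep=optics.get_image('side');cv2.imwrite('pics/s7.png',cv2.convertScaleAbs(cv2.resize(im[90:240,280:460],None,fx=4,fy=4,interpolation=2),alpha=1.9))
```

```text
7.5667 [ 0.50715829 -0.07955451  0.17574373] [ 0.17367796 -0.51302303 -2.32204493]
```

View pics/s7.png

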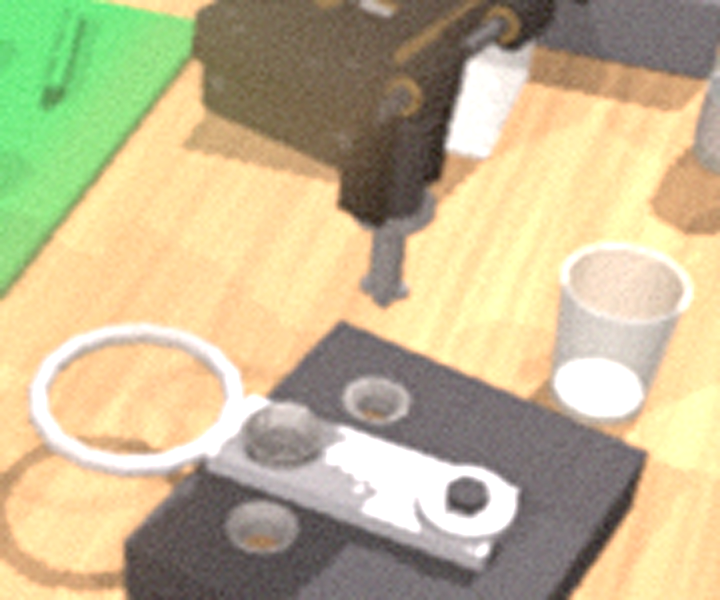

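The pin is fully out and the arm is swinging. I'll move above the lock hole and let the arm settle.

Emit:
{"fn": "arm_command", "kwargs": {"motion": [[[3,20,-2],[0,0,0],0.95],[[3,20,0],[0,0,0],0.95],[[3,20,0],[0,0,0],0.95],[[2,20,0],[0,0,0],0.95],[[2,15,0],[0,0,0],0.95],[[0,6,0],[0,0,0],0.95],[[0,0,0],[0,0,0],0.95],[[0,0,0],[0,0,0],0.95]]}}

```text
time: 8.28
position: [0.523, 0.0201, 0.1747]
tool_rot: [-0.474, -3.105, 0.002]
ft_force: [1.6, -1.3, -1.5]
grip_width: 0.355
```

Emit:
{"fn": "arm_command", "kwargs": {"motion": [[[0,0,0],[0,0,0],0.95],[[0,0,0],[0,0,0],0.95],[[0,0,0],[0,0,0],0.95],[[0,0,0],[0,0,0],0.95],[[0,0,0],[0,0,0],0.95],[[0,0,0],[0,0,0],0.95],[[0,0,0],[0,0,0],0.95],[[0,0,0],[0,0,0],0.95]]}}

```text
time: 8.95
position: [0.5234, 0.0211, 0.1753]
tool_rot: [0.474, 3.106, 0.0]
ft_force: [-0.3, -0.3, -1.7]
grip_width: 0.356
```

Run:
```python
from h import *
np.set_printoptions(precision=4,suppress=True)
st=ctrl.get_state();print(st['time'],st['position'],st['ft_force'],R.from_rotvec(st['tool_rot']).as_matrix()[:,2])
for n in ['wrist','side','top']:
    im,dep=optics.get_image(n);cv2.imwrite(f'pics/{n}8.png',im);np.save(n+'8.npy',dep)
    c=cam(n,st)
    for t in ['swing_hole','pin_mid']: print(n,t,[(round(r['conf'],2),w(c[0],r['location'])) for r in models.search_frame(n,t)[:2]])
    print('proj lock rim',proj(c,[.525,.020,.06]))
im=cv2.imread('pics/side8.png');cv2.imwrite('pics/s8c.png',cv2.convertScaleAbs(cv2.resize(im[80:230,280:460],None,fx=4,fy=4,interpolation=2),alpha=1.9))
im=cv2.imread('pics/wrist8.png');cv2.imwrite('pics/w8c.png',cv2.convertScaleAbs(im,alpha=1.7))
im=cv2.imread('pics/top8.png');cv2.imwrite('pics/t8c.png',cv2.convertScaleAbs(cv2.resize(im[130:280,250:430],None,fx=4,fy=4,interpolation=2),alpha=1.9))
```

```text
8.95 [0.5234 0.0211 0.1753] [-0.3154 -0.3422 -1.6882] [ 0.0001  0.0001 -1.    ]
wrist swing_hole [(0.85, array([0.482 , 0.0044, 0.0489]))]
wrist pin_mid [(0.68, array([0.5145, 0.0229, 0.1888]))]
proj lock rim (np.float64(318.04712270190026), np.float64(200.4605544409866), np.float64(0.2742671908614061))
side swing_hole [(0.85, array([0.5145, 0.013 , 0.0541]))]
side pin_mid [(0.8, array([0.5143, 0.0266, 0.1566]))]
proj lock rim (np.float64(345.155741753754), np.float64(214.06046826556064), np.float64(0.689113166268694))
top swing_hole []
top pin_mid []
proj lock rim (np.float64(317.6982480592312), np.float64(213.02782850764788), np.float64(0.7112946281544009))
```

View pics/s8c.png

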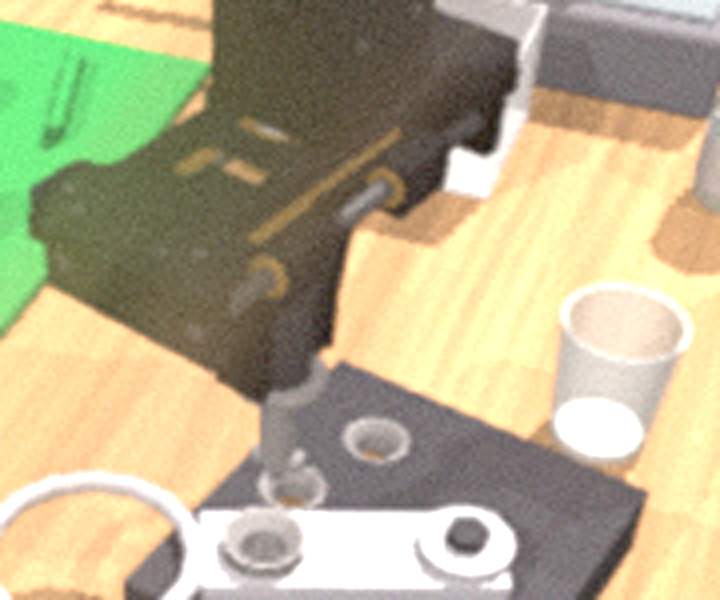

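View pics/w8c.png

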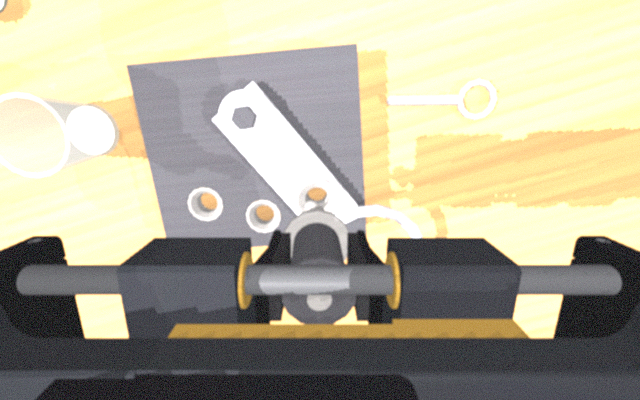

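View pics/t8c.png

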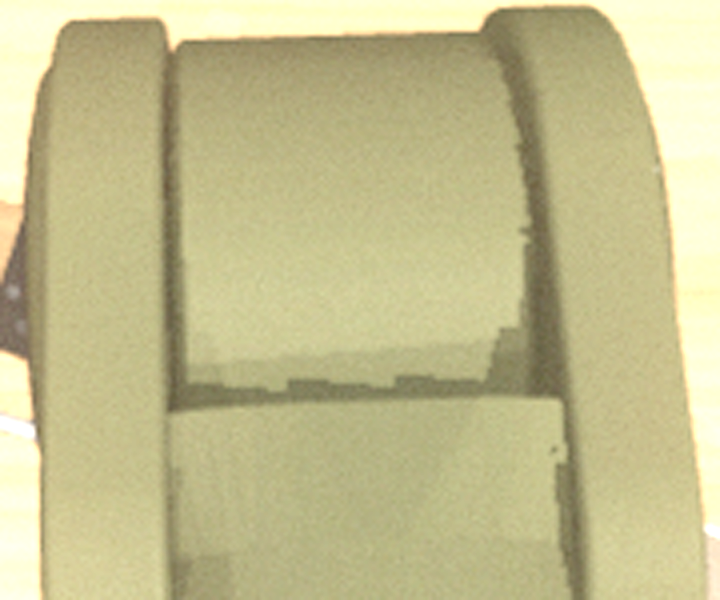

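The arm is at its stop. In the side view the arm-hole rim is at (345.5,214.5), against a prediction of (345.2,214.1) for (0.525,0.020). The pin tip is near (350,197.5). Next I'll check whether the pin is tilted.

Run:
```python
from h import *
np.set_printoptions(precision=4,suppress=True)
st=ctrl.get_state();p=st['position']
c=cam('side');dep=np.load('side8.npy')
f=lambda P:(np.array(proj(c,P)[:2])-[280,80]+.5)*4-.5
for z,n in [(.0067+.024,'top'),(.0067-.030,'flange under'),(.0067-.074,'taper'),(.0067-.084,'tip')]: print(n,f(p+[0,0,z]))
cw=cam('wrist',st);
for z,n in [(.0067+.024,'top'),(.0067-.030,'flange under'),(.0067-.084,'tip')]: print('wrist',n,proj(cw,p+[0,0,z]))
im=cv2.imread('pics/side8.png')
big=cv2.convertScaleAbs(cv2.resize(im[155:225,320:400],None,fx=9,fy=8.5 if 0 else 9,interpolation=2)[:600],alpha=1.9)
for z in np.arange(-.0773,.031,.01):
    u,v,_=proj(c,p+[0,0,z]);cv2.circle(big,(int((u-320+.5)*9),int((v-155+.5)*9)),3,(0,0,255),-1)
cv2.imwrite('pics/s8d.png',big[:, :720])
im=cv2.imread('pics/wrist8.png')
big=cv2.convertScaleAbs(cv2.resize(im[170:340,240:400],None,fx=3.5*1,fy=3.5,interpolation=2),alpha=1.9)
for z in [.0307,-.0233,-.0773]:
    u,v,_=proj(cw,p+[0,0,z]);cv2.circle(big,(int((u-240+.5)*3.5),int((v-170+.5)*3.5)),3,(0,0,255),-1)
u,v,_=proj(cw,[.525,.02,.06]);cv2.circle(big,(int((u-240+.5)*3.5),int((v-170+.5)*3.5)),3,(0,255,0),-1)
cv2.imwrite('pics/w8d.png',big)
```

```text
top [280.8059 271.1062]
flange under [274.1954 381.0285]
taper [269.3768 461.1536]
tip [268.3446 478.3174]
wrist top (np.float64(318.247581290564), np.float64(292.88152301480335), np.float64(0.13320014254014434))
wrist flange under (np.float64(318.48520861202735), np.float64(241.23324139903565), np.float64(0.18519251733965925))
wrist tip (np.float64(318.6186572174797), np.float64(212.2281963848826), np.float64(0.23718489213917418))
```

View pics/s8d.png

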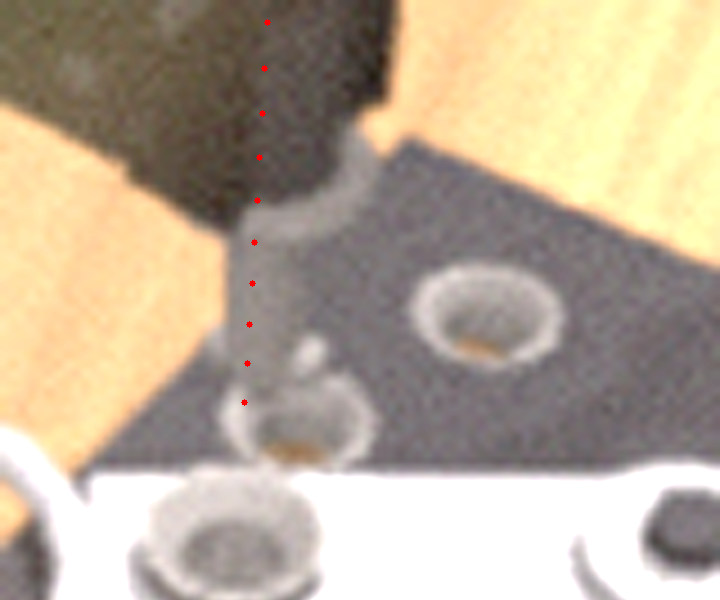

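View pics/w8d.png

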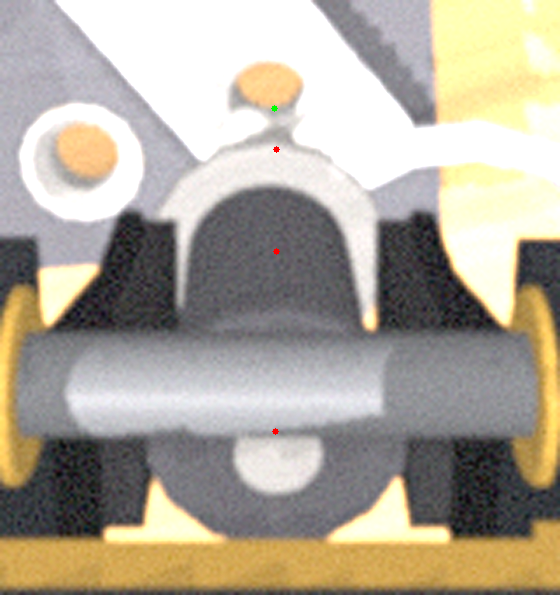

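The pin's lower end is shifted toward the robot relative to a straight vertical, so it looks tilted about the jaw axis. I'll quantify the tilt from depth.

Run:
```python
from h import *
np.set_printoptions(precision=4,suppress=True)
st=ctrl.get_state();p=st['position'];Rm=R.from_rotvec(st['tool_rot'])
loc=lambda P:(Rm.inv().apply(P-p)*1000)
cw=cam('wrist',st);dw=np.load('wrist8.npy')
for n,(a,b) in {'button':(280,470),'lip l':(180,470),'lip r':(380,470),'lip front':(280,520),'flange':(270,165),'grip':(270,260),'ballL':(238,128),'ballR':(300,130),'between':(280,135)}.items():
    u=int(round(a/3.5+240));v=int(round(b/3.5+170)); print(n,u,v,dw[v,u],loc(unproj(cw,u,v,dw[v,u])))
cs=cam('side');ds=np.load('side8.npy')
print('side shank')
for y in range(235,400,18):
    v=int(round(y/9+155))
    row=[]
    for u in range(343,362):
        P=loc(unproj(cs,u,v,ds[v,u])) if ds[v,u]>0 else np.array([9e3]*3)
        if abs(P[0])<25 and abs(P[1])<25: row.append([u,*P.round(1)])
    print(v,np.array(row)[:, [0]].ravel() if row else '', np.mean(row,0) if row else '')
```

```text
button 320 304 0.12933172 [ -2.181    0.7223 -35.3279]
lip l 291 304 0.13465877 [ -5.3073 -11.4287 -30.6889]
lip r 349 304 0.0 [  73.5122    0.2829 -148.4202]
lip front 320 319 0.13699783 [-12.8334   0.7554 -30.3538]
flange 317 217 0.1742091 [17.0274 -0.8061 16.6672]
grip 317 244 0.1484825 [ 13.3402  -0.6315 -11.0863]
ballL 308 207 0.2191502 [ 9.0269 -7.2409 61.0899]
ballR 326 207 0.2812411 [ -9.2323   6.4027 120.4743]
between 320 209 0.17704311 [20.3593  0.8264 20.5475]
side shank
181 [344. 345. 346. 347. 348. 349. 350. 351. 352. 353. 354. 355. 356.] [350.      12.7385  12.1462  20.9385]
183 [345. 346. 347. 348. 349. 350. 351. 352. 353. 354.] [349.5    5.09   2.16  36.24]
185 [345. 346. 347. 348. 349. 350. 351. 352. 353. 354.] [349.5    5.14   1.87  40.74]
187 [345. 346. 347. 348. 349. 350. 351. 352. 353.] [349.       5.1      2.9     44.4111]
189 [345. 346. 347. 348. 349. 350. 351. 352. 353.] [349.       4.6667   1.8778  49.8111]
191 [344. 345. 346. 347. 348. 349. 350. 351. 352. 353.] [348.5    3.99   2.    54.57]
193 [343. 344. 345. 346. 347. 348. 349. 350. 351. 352. 353. 354. 355.] [349.       4.6846   1.1692  59.2615]
195 [343. 344. 345. 346. 347. 348. 349. 350. 351. 352. 353. 354. 355.] [349.       5.1      1.3923  63.4   ]
197 [346. 347. 348. 349. 350. 351. 352. 353. 354.] [350.       7.4667   1.5     66.4778]
199 [348. 349. 350.] [349.       4.2     -0.7     74.7667]
```

The depth checks put the pin upright to within about 1–2 mm, with its axis close to the TCP. I'll shift about 3 mm in +x toward the hole and lower.

Emit:
{"fn": "arm_command", "kwargs": {"motion": [[[-2.8,1.2,0],[0,0,0],0.95],[[0,0,10],[0,0,0],0.95],[[0,0,12],[0,0,0],0.95],[[0,0,12],[0,0,0],0.95],[[0,0,0],[0,0,0],0.95],[[0,0,0],[0,0,0],0.95]]}}

```text
time: 9.9
position: [0.5253, 0.0212, 0.1396]
tool_rot: [-0.473, -3.103, 0.002]
ft_force: [0.0, 0.3, -0.7]
grip_width: 0.356
```

Run:
```python
from h import *
np.set_printoptions(precision=4,suppress=True)
st=ctrl.get_state();print(st['time'],st['position'],st['ft_force'],st['torque'])
im,dep=optics.get_image('side')
cv2.imwrite('pics/s9.png',cv2.convertScaleAbs(cv2.resize(im[155:235,310:400],None,fx=7,fy=7,interpolation=2),alpha=1.9))
```

```text
9.9 [0.5253 0.0212 0.1396] [ 0.0259  0.2511 -0.7016] [-0.0059 -0.0383  0.015 ]
```

View pics/s9.png

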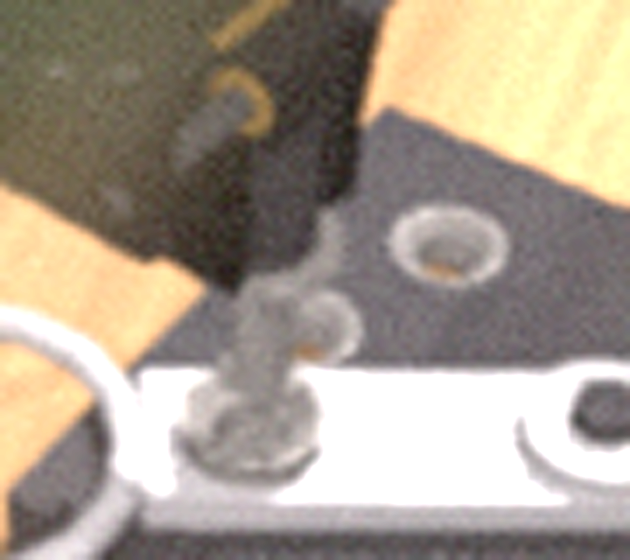

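The tip sits in the middle of the mouth: tip at about (257,425) and mouth at about (253,420). I'll continue down.

Emit:
{"fn": "arm_command", "kwargs": {"motion": [[[0,0,4],[0,0,0],0.95],[[0,0,5],[0,0,0],0.95],[[0,0,5],[0,0,0],0.95],[[0,0,4],[0,0,0],0.95],[[0,0,0],[0,0,0],0.95]]}}

```text
time: 10.37
position: [0.5258, 0.0213, 0.1223]
tool_rot: [-0.474, -3.104, 0.001]
ft_force: [-0.6, -0.4, -1.7]
grip_width: 0.356
```

Emit:
{"fn": "arm_command", "kwargs": {"motion": [[[0,0,4],[0,0,0],0.95],[[0,0,4],[0,0,0],0.95],[[0,0,4],[0,0,0],0.95],[[0,0,0],[0,0,0],0.95]]}}

```text
time: 10.7
position: [0.5259, 0.0213, 0.1103]
tool_rot: [-0.474, -3.104, 0.0]
ft_force: [0.3, -0.5, -2.0]
grip_width: 0.355
```

Emit:
{"fn": "arm_command", "kwargs": {"motion": [[[0,0,4],[0,0,0],0.95],[[0,0,4],[0,0,0],0.95],[[0,0,4],[0,0,0],0.95],[[0,0,3],[0,0,0],0.95],[[0,0,0],[0,0,0],0.95]]}}

```text
time: 11.12
position: [0.5259, 0.0214, 0.0953]
tool_rot: [-0.474, -3.104, 0.001]
ft_force: [-0.5, -0.3, -2.4]
grip_width: 0.359
```

Emit:
{"fn": "arm_command", "kwargs": {"motion": [[[0,0,4],[0,0,0],0.95],[[0,0,4],[0,0,0],0.95],[[0,0,3],[0,0,0],0.95],[[0,0,0],[0,0,0],0.95]]}}

```text
time: 11.45
position: [0.5255, 0.0214, 0.0841]
tool_rot: [-0.473, -3.104, 0.001]
ft_force: [-0.8, -0.1, -1.4]
grip_width: 0.352
```

Emit:
{"fn": "arm_command", "kwargs": {"motion": [[[0,0,1.5],[0,0,0],0.95],[[0,0,1],[0,0,0],0.95],[[0,0,0],[0,0,0],0.95]]}}

```text
time: 11.7
position: [0.5268, 0.0213, 0.0832]
tool_rot: [0.474, 3.105, 0.0]
ft_force: [-1.3, -1.0, 1.5]
grip_width: 0.353
```

Run:
```python
from h import *
np.set_printoptions(precision=4,suppress=True)
st=ctrl.get_state();print(st['time'],st['position'],st['ft_force'],st['torque'])
im,dep=optics.get_image('side')
cv2.imwrite('pics/s10.png',cv2.convertScaleAbs(cv2.resize(im[155:235,310:400],None,fx=7,fy=7,interpolation=2),alpha=1.9))
```

```text
11.7 [0.5268 0.0213 0.0832] [-1.3381 -0.9623  1.4762] [-0.1112  0.2649 -0.037 ]
```

View pics/s10.png

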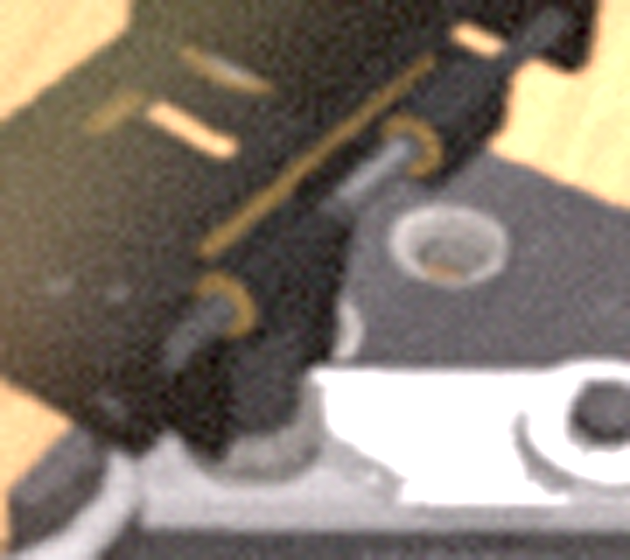

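Emit:
{"fn": "arm_command", "kwargs": {"motion": [[[0,0,2],[0,0,0],0.95],[[0,0,1],[0,0,0],0.95],[[0,0,0],[0,0,0],0.95]]}}

```text
time: 12.0
position: [0.5278, 0.0209, 0.0829]
tool_rot: [0.474, 3.103, 0.002]
ft_force: [-7.4, -2.0, 18.8]
grip_width: 0.354
```

The force rises to about 19 N with z stopped at the home height, so it is probably seated. I'll ease off, release, and inspect.

Emit:
{"fn": "arm_command", "kwargs": {"motion": [[[0,0,-2],[0,0,0],0.95],[[0,0,0],[0,0,0],0.6],[[0,0,0],[0,0,0],0.2],[[0,0,0],[0,0,0],0],[[0,0,0],[0,0,0],0],[[0,0,0],[0,0,0],0],[[0,0,0],[0,0,0],0],[[0,0,0],[0,0,0],0]]}}

```text
time: 12.67
position: [0.5264, 0.0214, 0.0816]
tool_rot: [-0.473, -3.105, 0.0]
ft_force: [-0.6, 0.0, -0.4]
grip_width: 0.767
```

Emit:
{"fn": "arm_command", "kwargs": {"motion": [[[0,0,0],[0,0,0],0],[[0,0,0],[0,0,0],0],[[0,0,0],[0,0,0],0],[[0,0,0],[0,0,0],0],[[0,0,0],[0,0,0],0]]}}

```text
time: 13.08
position: [0.5265, 0.0213, 0.0818]
tool_rot: [0.474, 3.106, 0.0]
ft_force: [0.3, 0.8, -0.2]
grip_width: 0.995
```

Run:
```python
from h import *
np.set_printoptions(precision=4,suppress=True)
st=ctrl.get_state();print(st['time'],st['position'],st['ft_force'],st['grip_width'])
im,dep=optics.get_image('side')
cv2.imwrite('pics/s11.png',cv2.convertScaleAbs(cv2.resize(im[155:235,310:400],None,fx=7,fy=7,interpolation=2),alpha=1.9))
st=ctrl.get_state();im,dep=optics.get_image('wrist');c=cam('wrist',st)
cv2.imwrite('pics/w11.png',cv2.convertScaleAbs(im,alpha=2))
np.save('w11.npy',dep)
m=np.zeros(dep.shape,bool);m[240:345,280:360]=1
P=cloud(c,dep,m);q=P[(np.hypot(P[:,0]-.5265,P[:,1]-.021)<25e-3)&(P[:,2]>.1)&(P[:,2]<.125)];print(len(q),np.percentile(q[:,2],[10,30,50,70,90]),q.mean(0)) if len(q) else 0
```

```text
13.0833 [0.5265 0.0213 0.0818] [ 0.2852  0.7553 -0.2094] 0.9952934265994107
2387 [0.1123 0.1138 0.1142 0.1146 0.118 ] [0.5269 0.0199 0.1141]
```

View pics/s11.png

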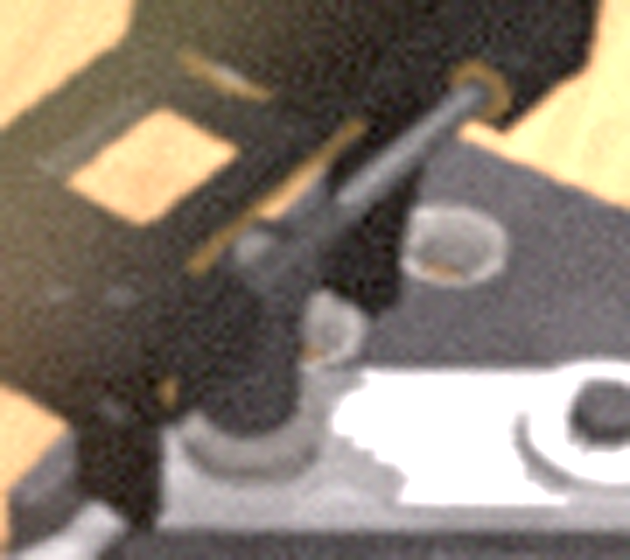

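View pics/w11.png

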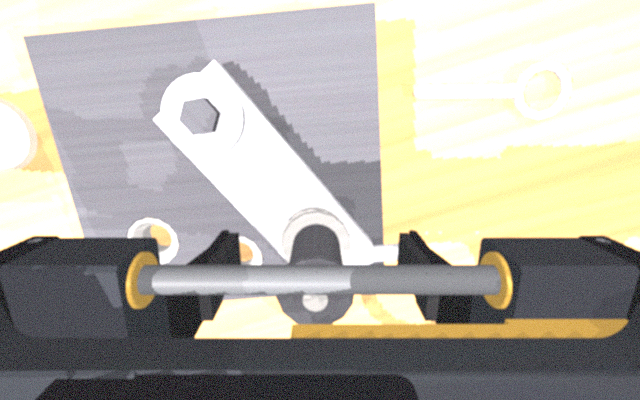

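The lip top measures 0.1142 m, against 0.114 m when home, and the flange is on the rim. I'll retreat straight up.

Emit:
{"fn": "arm_command", "kwargs": {"motion": [[[0,0,-8],[0,0,0],0],[[0,0,-15],[0,0,0],0],[[0,0,-25],[0,0,0],0],[[0,0,-30],[0,0,0],0],[[0,0,-30],[0,0,0],0],[[0,0,-20],[0,0,0],0],[[0,0,0],[0,0,0],0],[[0,0,0],[0,0,0],0]]}}

```text
time: 13.85
position: [0.5273, 0.0214, 0.2115]
tool_rot: [0.473, 3.103, 0.002]
ft_force: [0.2, -0.2, -0.7]
grip_width: 0.997
```

Emit:
{"fn": "arm_command", "kwargs": {"motion": [[[25,25,0],[0,0,0],0],[[25,25,0],[0,0,0],0],[[25,25,0],[0,0,0],0],[[0,25,0],[0,0,0],0],[[0,25,0],[0,0,0],0],[[0,0,0],[0,0,0],0]]}}

```text
time: 14.35
position: [0.4911, 0.1687, 0.2083]
tool_rot: [-0.462, -3.106, -0.001]
ft_force: [-0.6, -0.5, -1.0]
grip_width: 0.998
```

Run:
```python
from h import *
np.set_printoptions(precision=4,suppress=True)
st=ctrl.get_state();print(st['time'],st['position'],st['ft_force'],st['grip_width'])
for n in ['side','top']:
    im,dep=optics.get_image(n);c=cam(n)
    x,y=(300,150) if n=='side' else (260,150)
    cv2.imwrite(f'pics/{n}12.png',cv2.convertScaleAbs(cv2.resize(im[y:y+120,x:x+150],None,fx=5,fy=5,interpolation=2),alpha=1.8))
    P=cloud(c,dep,dep>0);q=P[(np.hypot(P[:,0]-.526,P[:,1]-.020)<22e-3)&(P[:,2]>.105)&(P[:,2]<.14)]
    if len(q): print(n,len(q),np.percentile(q[:,2],[10,50,90]),q.mean(0))
    print([(round(r['conf'],2),w(c[0],r['location'])) for r in models.search_frame(n,'pin_mid')[:2]])
```

```text
14.35 [0.4911 0.1687 0.2083] [-0.5865 -0.515  -1.0184] 0.997967469127237
side 87 [0.1121 0.1135 0.117 ] [0.5326 0.02   0.1137]
[(0.6, array([0.5212, 0.0309, 0.0764]))]
top 266 [0.1132 0.1148 0.117 ] [0.5253 0.0192 0.115 ]
[(0.79, array([0.5208, 0.023 , 0.1153]))]
```

View pics/side12.png

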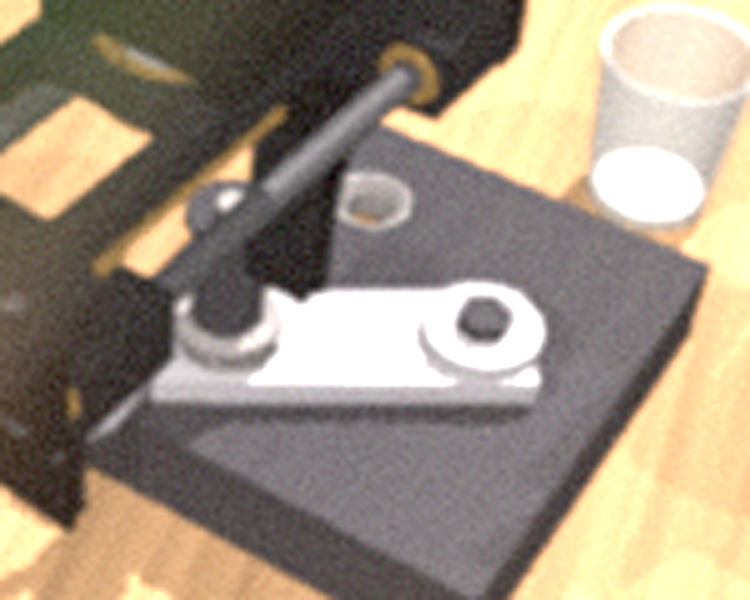

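View pics/top12.png

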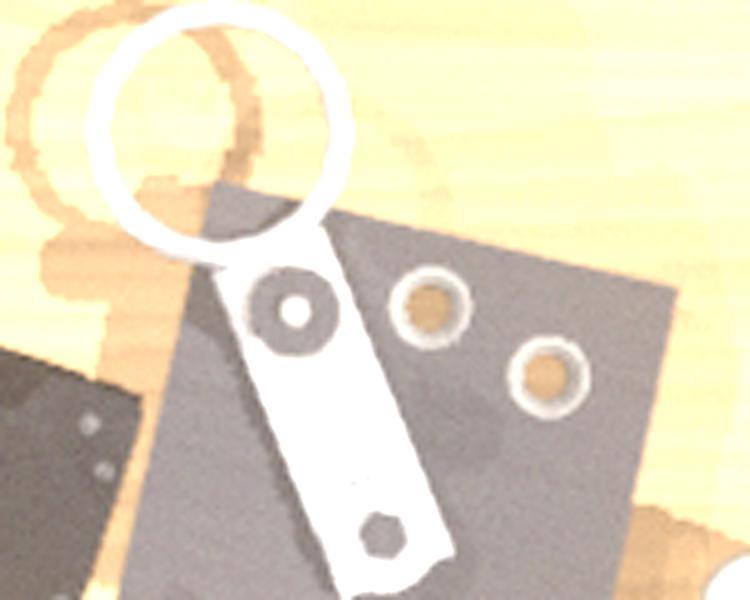

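In the top view the pin stands in the arm hole at the third base hole, and the other two holes are empty. The lip top from this camera is 0.1150 m, against 0.1152 m at the start when the pin was home. Nothing is touching the stand, so I'm handing in.

Run:
```python
from bench import ctrl
print(ctrl.close_job())
```

```text
the job is handed in; nothing more can be done
None
```

I pulled the pin straight up and out, and the spring swung the ring arm to its stop. I then pushed the same pin through the arm's hole into the lock hole and let go. The job was handed in after about 14.5 s.

- **Pin home:** during the last push the force rose to about 19 N with the pin stopped at its home height. After release, the top camera put the lip at 0.1150 m, against 0.1152 m when it was home at the start. The side and wrist cameras gave 0.1135 m and 0.1142 m, so all agree within about 1.5 mm.
- **Stand and gripper:** in the top picture the arm is at its stop with the pin in the third hole, and the other two holes are empty. The gripper is open and clear of the stand.
- **Readings that disagreed:**
  - The grip opening read 0.355 on the pin (about 31 mm), although the grip is 26 mm across. Re-gripping 3 mm lower gave the same value, and the pin did not slip.
  - The held pin looked slightly tilted in the pictures, but depth showed it upright within 1–2 mm.
- **Not confirmed directly:** I did not see the balls snap. That the pin is locked rests on the push force and the measured height.

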